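Unbolt the solder-pot guard and hold its gate ajar

ROBOT

A 6-joint arm with a two-finger parallel gripper is mounted at the origin on the work surface. World frame = base frame: x ahead of the robot, y to its left, z up, the work surface at z = 0. Lengths are in m, angles in rad, forces in N, time in s.
With the tool pointing down it reaches from about 0.35 to 0.85 m from the base axis. Payload 8.1 kg.
Tool frame: the origin (TCP) lies between the finger pads; the fingertips stand 14 mm ahead of it and the grasp point (between the pads) lies 5 mm behind it (robot.tip_reach is the z of the fingertips in the tool frame, in m); z points along the fingers, y is the line along which they close (so a half turn about z gives the same grasp; the last joint's range is limited). The gripper opens to 93 mm and grips with 3 to 60 N. Pads are 15 mm wide; open, the fingers measure 128 mm over their backs; the gripper's body (75 mm by 188 mm) begins 65 mm behind the grasp point.
Start: joints at [1.1, 0.13, 1.488, -0, 1.523, -0.085], TCP at [0.226, 0.556, 0.233] pointing down, gripper open.
Joint ranges: [-2.96, 2.96], [-0.89, 2.26], [0.02, 2.5], [-1.34, 4.48], [0, 2.73], [-2.66, 2.66]. Speed limits (rad/s): [2.39, 2.39, 2.79, 3.14, 3.14, 3.14].

INTERFACE

Orientations are given as a rotation vector (axis times angle).
In Python, from plant import robot gives the robot as it stands. The module is installed in compiled form; this text tells all that it offers.
- The arm moves only by the shell command python3 -m handwheel 'ROWS' [FORCE]. ROWS is JSON, a list of rows, each a list of 7 numbers: the closure, from -1 (fully open) to 1 (shut), then the shift along the tool's x, y, z each as a share of 100 cm, from -1 to 1, then the turn, a rotation vector about the tool's x, y, z each as a share of 180 degrees, from -1 to 1. In form: [[grip, tx, ty, tz, rx, ry, rz], ...]. A call has 1 to 20 rows; each row is the pose to reach, as a shift and turn from the pose commanded when the call began, along the tool's axes at that moment, turning the shorter way round; what a row does not reach only later rows make up. A row lasts 1/8 s, in which the tool goes at most 62.5 mm and 10.7 degrees, less where a joint would pass 70% of its speed; a pose out of reach is approached as far as the arm can. A call with a number of a shift or a turn outside -1 to 1 is refused whole. A call with a gripper value outside its range is refused whole. The fingers move at their own pace and stop on an object; FORCE is the grip in N (left out, the last holds). Time passes only in rows, so rows that repeat a pose let the fingers close. It gives the time, the measured TCP pose, the force, the opening and the grip force at its end, in the units of the state.
- robot.read_state(): the state, without advancing time (a new reading comes with each control period).
- robot.read_camera(name): name is "scene" or "top"; returns a dict with "frame" (480x640x3 uint8, red, green, blue), "fx", "fy", "cx", "cy" (pixels), "k1" (the pictures are not rectified: a ray, as slopes to the right and down, at radius r is drawn at 1 + k1 r^2 times it, then the intrinsics apply), "rvec" (rotation vector, rad) and "tvec" (3), from world to camera coordinates, as OpenCV has them. Camera axes: x right, y down, z forward; pixel columns grow to the right and rows downward; lengths in m; the calibration is good to about 2 mm. A picture is of the moment at which its call begins. There is no depth.
- robot.close_job(): hands the job in; it is judged then, once.
Trained networks look in a picture, given as the dict that the camera call returned (one of the last four; its "shot" number tells which), for a name from the list of things; names that differ only in an ending like _2 or _b are one class to them, and where a whole thing is asked for, a point or a joint stands for the part that bears it (a point fixed in the world has none). Each returns a list of dicts, best first, with "conf" (0 to 1); they miss things now and then, are a little off and sometimes report something else, mostly with a low value. They report only what shows in the picture. A call takes as long as a camera call. They do not tell look-alikes from the thing itself.
- robot.regions_of(picture, name): "mask" (480x640 bool, what is visible of it) and "rect" ([left, top, right, bottom] in pixels, round what is visible of it).
The state is a dict: "t": time; "q": joint angles; "dq": joint speeds; "joint_torque": joint torques, N m; "tool_pos": TCP position; "orientation": TCP orientation; "force": force on the tool from outside, world axes, zero at the start; "wrist_torque": the same for the moment, N m; "opening": finger opening in m; "gripper_force": force on a finger pad.
Only numpy, scipy, OpenCV 4.12 (cv2) and the standard library are available. Lean on these libraries where they do the work, as an engineer would, in place of code of your own. Each camera call takes 0.05 s, during which the arm holds its last target. There are 200 camera calls.

TASK

I need to get at the solder pot, but the dross skimmer is lying in front of the guard's gate: stand it upright in the empty steel cup, blade up, and let go of it. Then draw the gate's barrel bolt fully clear of its keeper (the bolt sags behind the keeper's bent-up lip, so lift it over the lip while you pull) and swing the gate open towards you by about a hand's width, 8 to 10 cm at its free edge. A spring pulls the gate shut, so finish still holding it there, keeping still, with the bolt drawn back; leave the cup and everything else on the bench where they stand.

Things in the scene. Friction and masses are not known exactly. Their poses are not given: they have to be found in the camera images.
- guard: Low open-topped splash guard round a solder pot, fixed to the bench: aluminium posts, clear panels, 340 mm wide (y), 240 mm deep, 150 mm tall (gate too). Origin: on the bench in the middle of the front opening, in the plane of the front faces of posts and closed gate. Its x axis points into the guard (away from the robot), y along the front towards the hinge post, z up. In this frame the right post (y -120 to -170 mm) carries the keeper; the bolt slides along y.
- gate_hinge (a point): Bench-level point on the vertical hinge line of the gate: 120 mm along +y from the guard's origin, in the front plane. The gate reaches from here 236 mm along -y when shut; it opens towards the robot (-x of the guard).
- gate_swing (a joint): Gate angle, rad: 0 shut, grows as the free edge swings out towards the robot (clockwise from above), stop at 1.5. A light spring shuts it (about 1 N at the knob). Free-edge opening is about 236 mm times the angle. Gate 18 mm thick, bottom 3 mm above the bench.
- gate_leaf: The gate with the bolt it carries. Origin on the hinge line at bench level; gate leaf lies along its -y, its outer face is at x = 0 looking to -x.
- bolt_knob (a point): Middle of the bolt's knob grip. The knob is a steel cylinder 14 mm across and 28 mm long standing straight out of the gate's outer face (along -x), its middle 50 mm out from the face, with an 18 mm end flange; its stem and the bolt staples lie between it and the face (staples reach 26 mm out). At rest it is 113 mm above the bench, 188 mm from the hinge line along -y, 37 mm below the gate's top. It can be pinched from above with fingers closing along the gate's length.
- bolt_draw (a joint): Travel of the bolt along the gate, m: 0 shot home, grows towards the hinge (+y of the guard), stop at 0.042. Its nose is clear of the keeper from 0.026 on. Slides with about 1 N. Bolt (0.16 kg): shank 10 mm across, head at the -y end 21 mm across and 18.5 mm long.
- bolt_lift (a joint): Height of the bolt above its sagged rest, m: 0 hanging at the bottom of its two stretched staples, 0.014 at their top. It falls back by its weight. With less than about 0.006 lift the shoulder of the head catches on the keeper's bent-up lip after 2 to 3 mm of draw; once the head is past the lip (draw over 0.026) it may sink again.
- keeper: Steel strap staple on the guard's right post, 27 mm wide, that the bolt's head sits in; the edge nearer the gate is bent up at the bottom into a lip 5 mm high in front of the head's shoulder. Its frame coincides with the guard's; strap at y -128 to -155 mm, 97 to 143 mm above the bench, 31 mm out from the post.
- skimmer: Dross skimmer, 215 mm long, 80 g: wooden handle 140 mm long, 14 mm wide, 12 mm thick; 6 mm steel stem; flat steel blade 28 x 32 x 3 mm. Origin on its axis inside the handle, 80 mm from the butt and 135 mm from the blade's end, 6 mm above the bench as it lies flat; x axis along it towards the blade. Centre of mass about 86 mm from the butt. It lies in front of the gate, blade towards the gate.
- skimmer_tip (a point): End of the skimmer's blade, 215 mm from the butt.
- cup: Empty plain stainless cup, loose, 0.4 kg: 68 mm outside, 62 mm inside, 92 mm tall, floor 6 mm thick. Origin under its centre. Stands to the left or to the right of the gate, changing places with the flux jar.
- cup_rim (a point): Centre of the cup's mouth, 92 mm up.
- flux_jar: Bystander: amber glass jar with black lid, 56 mm across, 70 mm tall.
- solder_spool: Bystander: spool of solder standing on its flange, 60 mm across, 46 mm tall.
- side_cutters: Bystander: side cutters with red grips lying flat, 165 mm long.
- tip_cleaner: Bystander: black pot of brass wool, 90 mm foot, about 70 mm tall.
- pcb: Bystander: small circuit board 100 x 65 mm on short pins.
- steel_weight: Bystander: steel cylinder 42 mm across, 32 mm tall.
- tip_bowl: Bystander: shallow plastic bowl 90 mm across, 35 mm tall.
Mind the look-alikes: they are no part of the job. Of the things that look like the skimmer, the smallest one is meant.

How it is judged:
On the way, in this order (a step that is already met when the one before it is completed fails the run):
1. the skimmer stands blade up in the cup, let go (z of skimmer in the frame of cup below 0.092 m and horizontal distance between skimmer and cup below 0.031 m and angle between skimmer's own x axis and vertical below 0.6 rad and height (world z) of skimmer_tip above 0.15 m and angle between cup's own z axis and vertical below 0.15 rad and contact force between the fingers and skimmer below 0.05 N), for 0.2 s.
2. the bolt is lifted over the lip while it is drawn, the gate still shut (value of joint bolt_lift above 0.004 m and value of joint bolt_draw above 0.008 m and value of joint gate_swing below 0.1 rad).
3. the bolt is drawn clear of the keeper (value of joint bolt_draw above 0.026 m), for 0.1 s.
At the end, for the whole second after the job is handed in: Fingers on gate or bolt (over 0.3 N) hold the gate still at 0.25 to 0.55 rad (6 to 13 cm at the free edge), bolt drawn at least 24 mm; the skimmer stands blade up in the upright cup, butt under 30 mm above the cup's underside, leaning under 0.6 rad, at rest, untouched by the fingers (all of step 1 and value of joint gate_swing between 0.25 and 0.55 rad and velocity of joint gate_swing between -0.05 and 0.05 rad/s and value of joint bolt_draw above 0.024 m and contact force between the fingers and gate_leaf above 0.3 N and linear speed of skimmer below 0.03 m/s); the arm keeps its last pose, push and grip.
It fails at once if the cup is shoved more than 40 mm or knocked over (distance of cup from where it was at the start of the episode above 0.04 m or angle between cup's own z axis and vertical above 0.5 rad).
It fails at once if a bystander is moved more than 40 mm or tipped over (distance of any of flux_jar, solder_spool, side_cutters, tip_cleaner, pcb, steel_weight, tip_bowl from where it was at the start of the episode above 0.04 m or angle between any of flux_jar, solder_spool, side_cutters, tip_cleaner, pcb, steel_weight, tip_bowl's own z axis and vertical above 0.5 rad).
It also fails if it takes over 54 s, if anything falls off the work surface, if the arm or the gripper's body presses on something with over 40 N, if the wrist force passes 120 N, or if a joint passes its speed limit or range.

## Working session

There is one attempt and no reset: what is moved stays moved. The work goes in short steps, Python scripts to look and compute and a shell command to move; the robot and the scene stay as the last step left them, time stands still between calls to the robot, and variables do not carry over. Pictures are saved under pics/ and viewed, at most 10 in all, crops included, and the job is handed in when it is done.

```bash
mkdir -p pics; cat > h.py <<'E'
import numpy as np, cv2
from plant import robot
from scipy.spatial.transform import Rotation as R
def ray(p,uv):
    x=(uv[0]-p["cx"])/p["fx"]; y=(uv[1]-p["cy"])/p["fy"]
    d=np.array([x,y]); s=d.copy()
    for _ in range(20): s=d/(1+p["k1"]*(s@s))
    Rm=R.from_rotvec(p["rvec"]).as_matrix(); 
    return -Rm.T@np.array(p["tvec"]), Rm.T@np.array([s[0],s[1],1])
def onz(p,uv,z):
    c,d=ray(p,uv); return c+d*(z-c[2])/d[2]
def proj(p,X):
    Rm=R.from_rotvec(p["rvec"]).as_matrix(); c=Rm@np.array(X)+np.array(p["tvec"])
    s=c[:2]/c[2]; s=s*(1+p["k1"]*(s@s)); return np.array([p["fx"]*s[0]+p["cx"],p["fy"]*s[1]+p["cy"]])
def tri(p1,u1,p2,u2):
    A=[];b=[]
    for p,u in((p1,u1),(p2,u2)):
        c,d=ray(p,u); d=d/np.linalg.norm(d); M=np.eye(3)-np.outer(d,d); A.append(M); b.append(M@c)
    return np.linalg.solve(sum(A),sum(b))
def save(p,n,crop=None,k=1):
    f=p["frame"][:,:,::-1]
    if crop: l,t,r,b=crop; f=f[t:b,l:r]
    cv2.imwrite("pics/"+n,cv2.resize(f,None,fx=k,fy=k,interpolation=cv2.INTER_CUBIC))
def tomove(pos,Rt=None):
    "shift/turn shares in the current measured tool frame"
    s=robot.read_state(); R0=R.from_rotvec(s["orientation"])
    t=R0.inv().apply(np.array(pos)-s["tool_pos"])
    r=(R0.inv()*Rt).as_rotvec()/np.pi if Rt is not None else np.zeros(3)
    return np.round(t,4),np.round(r,4)
E
python3 - <<'E'
from h import *
for n in("scene","top"):
    p=robot.read_camera(n); save(p,n+"0.png")
    print(n,-R.from_rotvec(p["rvec"]).as_matrix().T@p["tvec"])
    for k in("skimmer","cup","guard","gate_leaf","bolt_knob","keeper","flux_jar","solder_spool","side_cutters","tip_cleaner","pcb","steel_weight","tip_bowl"):
        print(k,[(round(r["conf"],2),np.round(r["rect"]).astype(int).tolist(),int(r["mask"].sum())) for r in robot.regions_of(p,k)])
s=robot.read_state();print(s["tool_pos"],R.from_rotvec(s["orientation"]).as_matrix().round(3).tolist())
E
```

```text
scene [ 1.55362022 -0.93264789  1.05175568]
skimmer [(0.78, [298, 197, 381, 209], 427), (0.76, [119, 243, 206, 292], 576), (0.65, [292, 255, 326, 279], 204)]
cup [(0.83, [240, 279, 272, 328], 1098)]
guard [(0.76, [329, 225, 495, 370], 15076), (0.67, [288, 256, 329, 278], 317)]
gate_leaf [(0.64, [342, 231, 414, 298], 2471)]
bolt_knob [(0.74, [178, 322, 216, 348], 820)]
keeper [(0.15, [341, 231, 414, 295], 2353)]
flux_jar [(0.89, [391, 205, 410, 233], 448), (0.5, [342, 255, 348, 264], 31), (0.49, [220, 266, 234, 280], 206), (0.43, [288, 256, 327, 278], 198)]
solder_spool [(0.7, [374, 231, 395, 250], 262), (0.67, [330, 223, 499, 370], 15120)]
side_cutters [(0.53, [417, 199, 455, 224], 261)]
tip_cleaner [(0.78, [459, 220, 491, 255], 672)]
pcb [(0.58, [391, 205, 408, 237], 444), (0.41, [327, 226, 497, 371], 15484), (0.38, [176, 321, 211, 350], 773)]
steel_weight [(0.64, [219, 266, 237, 282], 233)]
tip_bowl [(0.65, [175, 318, 213, 349], 858), (0.34, [219, 266, 237, 281], 230)]
top [ 0.38597671 -0.01020102  1.12964609]
skimmer [(0.94, [153, 291, 262, 369], 1151), (0.94, [422, 348, 546, 374]
[... 201 characters left out ...]
 2947)]
bolt_knob [(0.78, [303, 149, 366, 176], 364), (0.37, [168, 226, 200, 250], 633), (0.29, [422, 195, 464, 228], 1017)]
keeper [(0.77, [359, 135, 385, 160], 420), (0.27, [245, 131, 367, 175], 3032), (0.24, [230, 201, 255, 230], 633)]
flux_jar [(0.82, [171, 224, 202, 251], 591)]
solder_spool [(0.91, [229, 201, 254, 228], 603), (0.51, [436, 121, 468, 165], 1136)]
side_cutters [(0.64, [99, 191, 124, 265], 707)]
tip_cleaner [(0.64, [118, 130, 160, 170], 1450)]
pcb [(0.7, [438, 121, 468, 168], 1103)]
steel_weight [(0.84, [413, 280, 437, 301], 313)]
tip_bowl [(0.95, [499, 193, 537, 235], 1217)]
[0.22576592 0.55591175 0.23262434] [[-0.927, 0.376, 0.0], [0.376, 0.927, -0.0], [-0.0, -0.0, -1.0]]
```

View pics/scene0.png

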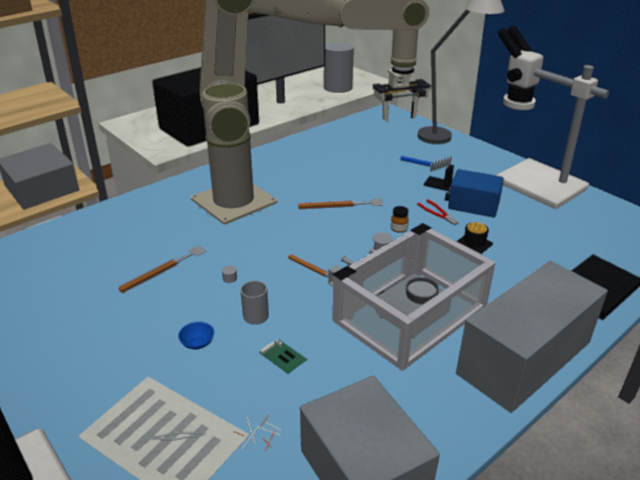

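View pics/top0.png

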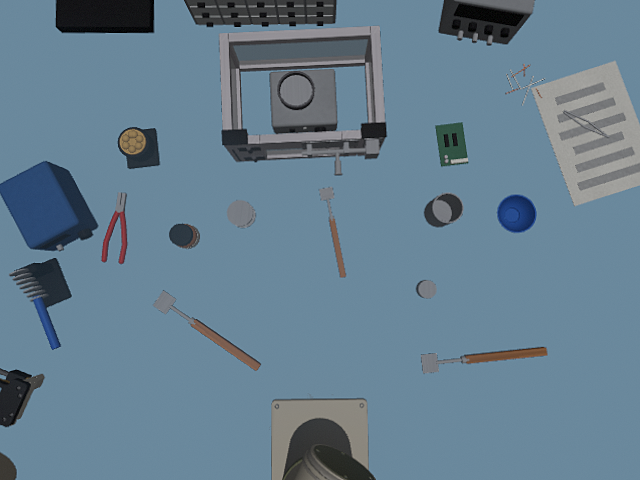

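Candidates for the skimmer in the top picture: (332,232) in front of the gate, (207,330) lower left, (485,357) lower right, and a blue fork at (38,305). The description (smallest, in front of the gate, blade towards it) points to (332,232). The cup is at (444,210), the flux jar at (184,236) and the knob at (338,165). Next: lengths and one close crop.

```bash
python3 - <<'E'
from h import *
T=robot.read_camera("top"); S=robot.read_camera("scene")
save(T,"crop1.png",(210,110,480,310),2.9)
for m in robot.regions_of(T,"skimmer"):
    v,u=np.nonzero(m["mask"]); P=np.array([onz(T,(a,b),.006)[:2] for a,b in zip(u,v)])
    c=P.mean(0); w=np.linalg.svd(P-c,full_matrices=False)[2][0]; t=(P-c)@w
    print("sk",round(m["conf"],2),"len",(t.max()-t.min()).round(3),"ends",(c+w*t.min()).round(3),(c+w*t.max()).round(3))
for k,z in(("cup",.092),("flux_jar",.07),("solder_spool",.046),("tip_bowl",.035),("steel_weight",.032)):
    m=robot.regions_of(T,k)[0];l,t,r,b=m["rect"]
    print(k,onz(T,((l+r)/2,(t+b)/2),z).round(3))
# guard top corners outer, z=.15
for uv in((222,145),(385,138),(380,28),(222,33)): print("g",onz(T,uv,.15).round(3))
print("knob tip",onz(T,(338,174),.113).round(3),onz(T,(338,155),.113).round(3))
E
```

```text
sk 0.95 len 0.287 ends [0.341 0.373] [0.178 0.136]
sk 0.89 len 0.287 ends [ 0.21  -0.521] [ 0.185 -0.235]
sk 0.57 len 0.216 ends [ 0.595 -0.02 ] [ 0.382 -0.058]
cup [ 0.53  -0.278  0.092]
flux_jar [0.47  0.293 0.07 ]
solder_spool [ 0.529 -0.288  0.046]
tip_bowl [ 0.522 -0.454  0.035]
steel_weight [ 0.351 -0.246  0.032]
g [0.66  0.194 0.15 ]
g [ 0.67  -0.145  0.15 ]
g [ 0.906 -0.139  0.15 ]
g [0.899 0.194 0.15 ]
knob tip [ 0.604 -0.047  0.113] [ 0.645 -0.048  0.113]
```

View pics/crop1.png

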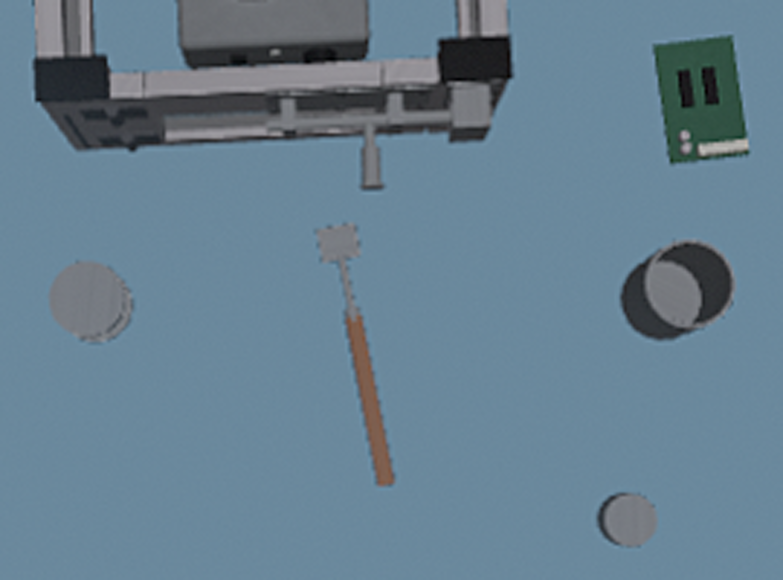

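The crop confirms the small skimmer: blade at (338,242) in the crop, towards the gate, and 0.216 m long against 0.287 m for the other two. I'll grip its handle 110 mm from the butt with the tool leaning towards the gate, so that the tool stays steep once the skimmer is upright.

```bash
cat >> h.py <<'E'
Z=np.array([0,0,1.])
def ori(yaw,el):
    "tool z at elevation el (deg) in the vertical plane of heading yaw; y to the left of the heading"
    e=np.radians(el); d=np.array([np.cos(yaw),np.sin(yaw),0]); z=np.cos(e)*d+np.sin(e)*Z; y=np.array([-np.sin(yaw),np.cos(yaw),0])
    return R.from_matrix(np.column_stack([np.cross(y,z),y,z]))
E
python3 - <<'E'
from h import *
T=robot.read_camera("top"); S=robot.read_camera("scene")
C=onz(T,(447.2,207.9),.092);print("cup",C.round(4))
print("scene rim pix",proj(S,C),"base",proj(S,[C[0],C[1],0]))
for a in((222.4,144.5),(386.6,136.6)): print(onz(T,a,.15).round(4))
b=np.array([.382,-.058]);t=np.array([.595,-.020]);yaw=np.arctan2(*(t-b)[::-1]);u=(t-b)/np.linalg.norm(t-b)
Rt=ori(yaw,-115);g=np.r_[b+.11*u,.006]
P=g-.0115*Rt.apply(Z);print(yaw,"TCP grasp",P.round(4))
for h in(.13,0): print(tomove(P+[0,0,h],Rt))
E
```

```text
cup [ 0.5305 -0.2842  0.092 ]
scene rim pix [254.08963379 287.17455066] base [256.28292049 314.80833285]
[0.6607 0.1935 0.15  ]
[ 0.6734 -0.1479  0.15  ]
0.17654636013386535 TCP grasp [ 0.4951 -0.0378  0.0164]
(array([-0.4729, -0.4487,  0.0862]), array([ 0.039 ,  0.1352, -0.1761]))
(array([-0.4729, -0.4487,  0.2162]), array([ 0.039 ,  0.1352, -0.1761]))
```

```bash
python3 -m handwheel '[[0,-0.473,-0.449,0.086,0.039,0.135,-0.176],[0,-0.473,-0.449,0.086,0.039,0.135,-0.176],[0,-0.473,-0.449,0.086,0.039,0.135,-0.176],[0,-0.473,-0.449,0.086,0.039,0.135,-0.176],[0,-0.473,-0.449,0.086,0.039,0.135,-0.176],[0,-0.473,-0.449,0.086,0.039,0.135,-0.176],[0,-0.473,-0.449,0.086,0.039,0.135,-0.176],[0,-0.473,-0.449,0.086,0.039,0.135,-0.176],[0,-0.473,-0.449,0.086,0.039,0.135,-0.176],[0,-0.473,-0.449,0.086,0.039,0.135,-0.176],[0,-0.473,-0.449,0.086,0.039,0.135,-0.176],[0,-0.473,-0.449,0.086,0.039,0.135,-0.176],[0,-0.473,-0.449,0.086,0.039,0.135,-0.176],[0,-0.473,-0.449,0.086,0.039,0.135,-0.176]]' 30
python3 - <<'E'
from h import *
b=np.array([.382,-.058]);t=np.array([.595,-.020])
T=robot.read_camera("top"); save(T,"over.png",(260,130,480,310),3.2)
u=(t-b)/np.linalg.norm(t-b);yaw=np.arctan2(u[1],u[0]);Rt=ori(yaw,-115);P=np.r_[b+.11*u,.006]-.0115*Rt.apply(Z)
print(tomove(P,Rt),robot.read_state()["q"].round(3))
E
```

```text
t: 3.65
tool_pos: [0.4949, -0.0369, 0.1469]
orientation: [0.24, -2.697, 0.053]
force: [-0.2, -0.7, 0.9]
opening: 0.0466
gripper_force: 0.0
(array([-0.055 , -0.0009,  0.1183]), array([-0.0002,  0.0003,  0.0004])) [-0.095  0.333  1.476 -0.116  1.753 -1.84 ]
```

View pics/over.png

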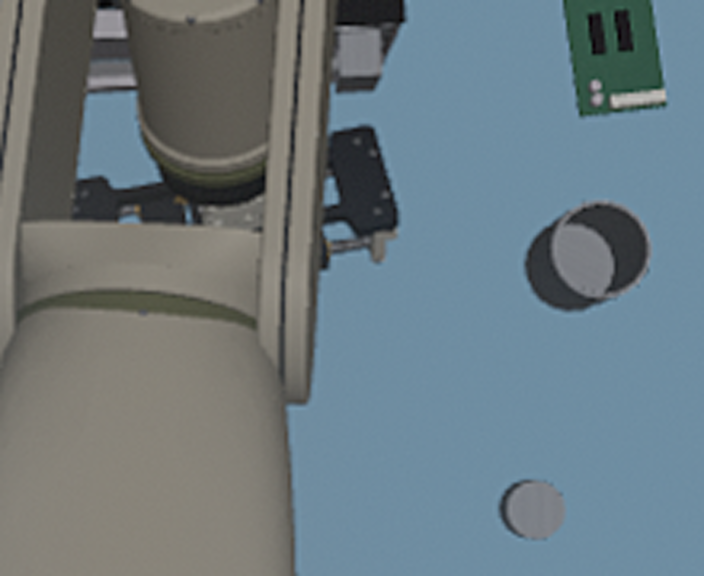

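The arm hides the skimmer from above. Only the right finger shows, at (380,245) in the crop. The opening is 46 mm for a 14 mm handle, so there's room to descend and close.

```bash
python3 -m handwheel '[[0,-0.055,-0.001,0.118,0,0,0],[0,-0.055,-0.001,0.118,0,0,0],[0,-0.055,-0.001,0.118,0,0,0],[0,-0.055,-0.001,0.118,0,0,0],[1,-0.055,-0.001,0.118,0,0,0],[1,-0.055,-0.001,0.118,0,0,0],[1,-0.055,-0.001,0.118,0,0,0],[1,-0.055,-0.001,0.118,0,0,0],[1,-0.055,-0.001,0.118,0,0,0],[1,-0.055,-0.001,0.118,0,0,0]]' 30
python3 - <<'E'
from h import *
S=robot.read_camera("scene"); save(S,"grip.png",(210,170,450,350),3)
yaw=.1765; d=np.array([np.cos(yaw),np.sin(yaw),0]);p=robot.read_state()["tool_pos"]
for a,h,e in((-.07,.12,-80),(-.1,.20,-60)): print(tomove(p+a*d+h*Z,ori(yaw,e)))
c=np.array([.5305,-.2842,0]);y2=-.49
for s in(-40,): 
    for h in(.10,.01,.004):
        Rt=ori(y2,s); k=s+115; D=np.array([np.cos(y2),np.sin(y2),0]); ax=np.cos(np.radians(k))*D+np.sin(np.radians(k))*Z
        but=c-.012*D+(.008+h)*Z; P=but+.11*ax-.0115*Rt.apply(Z); print(h,P,tomove(P,Rt))
E
```

```text
t: 4.95
tool_pos: [0.4952, -0.0391, 0.0166]
orientation: [0.238, -2.696, 0.053]
force: [-0.7, 0.8, 2.6]
opening: 0.0138
gripper_force: 30.5
(array([ 0.1141, -0.    , -0.0792]), array([-0.000e+00, -1.943e-01, -1.000e-04]))
(array([ 1.751e-01, -1.000e-04, -1.391e-01]), array([-0.000e+00, -3.054e-01, -1.000e-04]))
0.1 [ 0.53725918 -0.28780527  0.2216439 ] (array([ 0.0886, -0.2523, -0.1849]), array([ 0.0493, -0.4001,  0.222 ]))
0.01 [ 0.53725918 -0.28780527  0.1316439 ] (array([ 0.0506, -0.2523, -0.1033]), array([ 0.0493, -0.4001,  0.222 ]))
0.004 [ 0.53725918 -0.28780527  0.1256439 ] (array([ 0.048 , -0.2523, -0.0979]), array([ 0.0493, -0.4001,  0.222 ]))
```

View pics/grip.png

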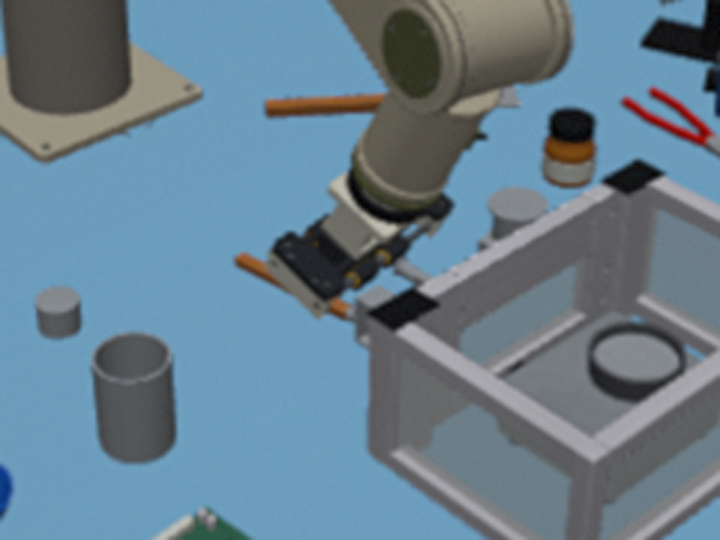

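The skimmer is held: opening 13.8 mm, and the hand is on the handle near (330,300) in the crop. I'll draw back, lift and turn it upright, then go above the cup.

```bash
python3 -m handwheel '[[1,0.114,0,-0.08,0,-0.194,0],[1,0.114,0,-0.08,0,-0.194,0],[1,0.114,0,-0.08,0,-0.194,0],[1,0.175,0,-0.14,0,-0.305,0],[1,0.175,0,-0.14,0,-0.305,0],[1,0.101,-0.252,-0.212,0.049,-0.4,0.222],[1,0.101,-0.252,-0.212,0.049,-0.4,0.222],[1,0.101,-0.252,-0.212,0.049,-0.4,0.222],[1,0.101,-0.252,-0.212,0.049,-0.4,0.222],[1,0.101,-0.252,-0.212,0.049,-0.4,0.222],[1,0.101,-0.252,-0.212,0.049,-0.4,0.222],[1,0.101,-0.252,-0.212,0.049,-0.4,0.222],[1,0.101,-0.252,-0.212,0.049,-0.4,0.222],[1,0.101,-0.252,-0.212,0.049,-0.4,0.222],[1,0.101,-0.252,-0.212,0.049,-0.4,0.222]]' 30
python3 - <<'E'
from h import *
S=robot.read_camera("scene"); save(S,"above.png",(180,180,380,340),3.5)
s=robot.read_state();print(s["q"].round(3)); y2=-.49
D=np.array([np.cos(y2),np.sin(y2),0]);Rt=ori(y2,-40)
print("target",[.5373,-.2878,.2516],tomove([.5373,-.2878,.2516],Rt))
R0=R.from_rotvec(s["orientation"]);g=s["tool_pos"]+.0115*R0.apply(Z)
ax=R0.apply(ori(.1765,-115).inv().apply([np.cos(.1765),np.sin(.1765),0]))
print("grip",g,"butt",g-.11*ax,"tip",g+.105*ax)
print("pix butt",proj(S,g-.11*ax),"tip",proj(S,g+.105*ax))
for m in robot.regions_of(S,"skimmer"): print(m["conf"],m["rect"])
E
```

```text
t: 6.88
tool_pos: [0.5375, -0.2876, 0.2517]
orientation: [0.553, 2.214, -0.257]
force: [0.2, 0.3, 0.0]
opening: 0.0136
gripper_force: 30.0
[-0.648 -0.616  2.319  0.222  0.584 -1.859]
target [0.5373, -0.2878, 0.2516] (array([ 0.0001, -0.0003, -0.0001]), array([ 0.0002, -0.0001, -0.    ]))
grip [ 0.54530356 -0.29174302  0.24423758] butt [ 0.52018566 -0.27829882  0.13799096] tip [ 0.56927973 -0.30457611  0.34565481]
pix butt [252.51721061 269.7928555 ] tip [249.73681051 209.98624172]
0.75 [242.9, 209.7, 258.2, 272.6]
0.64 [299.2, 200.8, 381.1, 207.2]
0.63 [116.4, 245.2, 202.2, 294.1]
```

View pics/above.png

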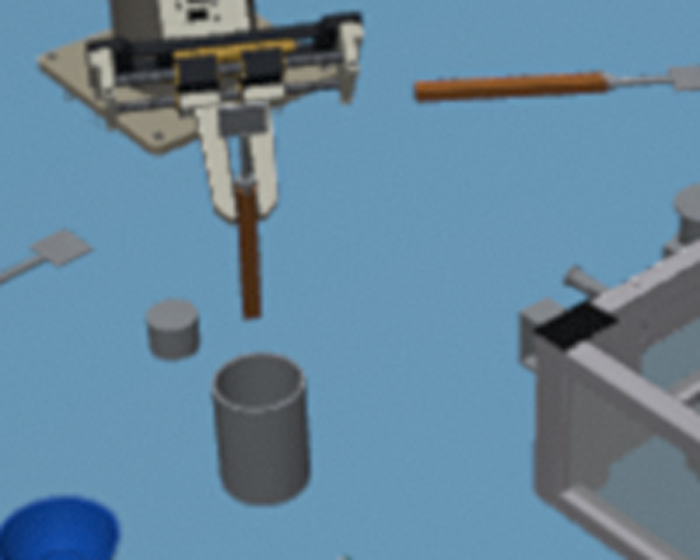

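The skimmer hangs blade up with its butt at (251,318) in the crop, above the cup mouth at (260,382). Both match the projections. I'll lower it straight in.

```bash
python3 -m handwheel '[[1,0.035,0,0.0294,0,0,0],[1,0.065,0,0.0545,0,0,0],[1,0.085,0,0.0713,0,0,0],[1,0.095,0,0.0797,0,0,0],[1,0.095,0,0.0797,0,0,0]]' 30
python3 - <<'E'
from h import *
S=robot.read_camera("scene")
for m in robot.regions_of(S,"cup")[:1]: print(m["conf"],m["rect"])
for m in robot.regions_of(S,"skimmer")[:1]: print(m["conf"],m["rect"])
E
```

```text
t: 7.6
tool_pos: [0.5366, -0.2868, 0.1254]
orientation: [0.555, 2.217, -0.256]
force: [0.2, 0.2, -0.1]
opening: 0.0135
gripper_force: 30.0
0.72 [341.1, 256.3, 350.9, 267.9]
0.65 [344.1, 254.0, 350.5, 263.5]
```

```bash
python3 -m handwheel '[[1,0.003,0,0.0026,0,0,0],[1,0.003,0,0.0026,0,0,0],[0.2,0.003,0,0.0026,0,0,0],[0.2,0.003,0,0.0026,0,0,0],[0.2,0.003,0,0.0026,0,0,0],[0.2,0.003,0,-0.03,0,0,0],[0.2,0.003,0,-0.08,0,0,0],[0.2,0.003,0,-0.14,0,0,0],[0.2,0.003,0,-0.14,0,0,0],[0.2,0.003,0,-0.14,0,0,0]]' 30
python3 - <<'E'
from h import *
S=robot.read_camera("scene");T=robot.read_camera("top"); save(S,"placed.png",(180,180,380,340),3.5)
for p in(S,T):
  for k in("cup","skimmer"): print([(round(m["conf"],2),m["rect"]) for m in robot.regions_of(p,k)])
E
```

```text
t: 9.0
tool_pos: [0.4751, -0.2546, 0.2263]
orientation: [0.561, 2.246, -0.25]
force: [-1.1, -0.0, -0.5]
opening: 0.0372
gripper_force: 0.0
[(0.73, [239.6, 279.9, 270.1, 328.1])]
[(0.69, [299.5, 196.4, 383.9, 205.1]), (0.67, [248.8, 273.4, 265.4, 297.1])]
[(0.66, [425.9, 191.2, 463.7, 226.1]), (0.6, [299.0, 148.5, 365.5, 176.4])]
[(0.92, [438.2, 158.5, 483.8, 208.8]), (0.9, [155.2, 292.3, 260.6, 371.2]), (0.9, [452.0, 349.5, 547.4, 364.1]), (0.57, [361.1, 135.9, 384.6, 158.8])]
```

View pics/placed.png

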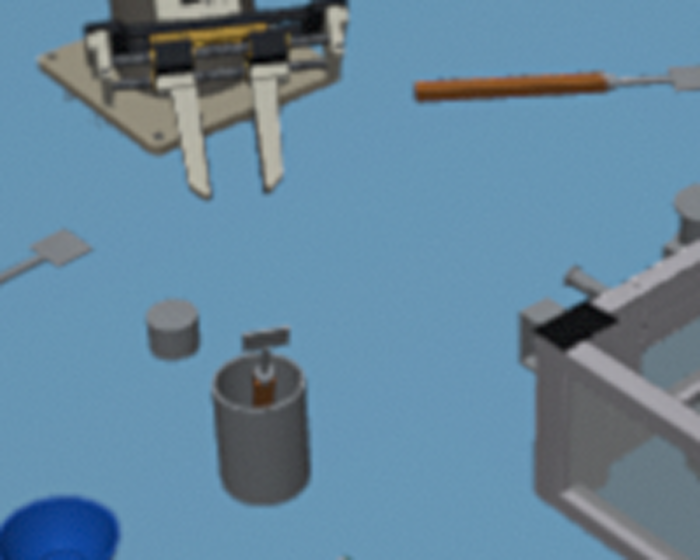

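The skimmer is let go and leans on the cup rim, blade up at (267,337) in the crop, with the cup unmoved at (260,430). I'll check its lean by triangulation and work out the knob pose from both cameras.

```bash
python3 - <<'E'
from h import *
S=robot.read_camera("scene");T=robot.read_camera("top")
im=np.hstack([cv2.resize(T["frame"][130:220,400:500],None,fx=4,fy=4,interpolation=cv2.INTER_CUBIC),cv2.resize(T["frame"][110:200,290:390],None,fx=4,fy=4,interpolation=cv2.INTER_CUBIC)])
cv2.imwrite("pics/toppair.png",im[:,:,::-1])
o=np.array([.667,.0228,0]);yaw=.037;gx=np.array([np.cos(yaw),np.sin(yaw),0]);gy=np.array([-np.sin(yaw),np.cos(yaw),0])
k=o-.05*gx-.068*gy+.113*Z;print("knob",k,proj(T,k),proj(S,k),"flange",proj(T,k-.014*gx),proj(S,k-.014*gx))
b=tri(T,(478,165),S,(256,276));print("blade tri",b, "lean",np.arccos((b[2]-.012)/.205))
E
```

```text
knob [ 0.61954965 -0.04700304  0.113     ] [337.83724906 166.80349079] [347.84847831 260.49076137] flange [338.17053867 173.22230342] [344.10129685 258.16445029]
blade tri [ 0.60198491 -0.32201559  0.18837581] lean 0.534801506345289
```

View pics/toppair.png

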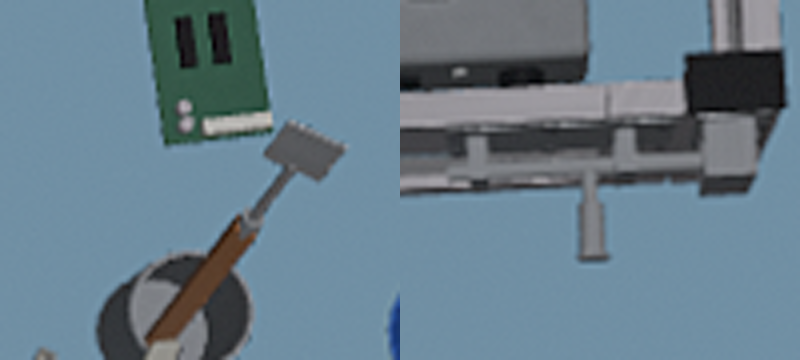

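```bash
python3 - <<'E'
from h import *
S=robot.read_camera("scene");T=robot.read_camera("top")
a=tri(T,(460.2,185.3),S,(255.3,286.5)); b=tri(T,(479,164.5),S,(256.2,275)); 
d=(b-a); print(a,b,np.linalg.norm(d),"lean",np.arccos(d[2]/np.linalg.norm(d)))
n=a-(b-a)/np.linalg.norm(d)*.14;print("butt",n)
# constrained fit: direction/butt from four pixels
from scipy.optimize import least_squares
def f(x):
    th,ph=x[:2];u=np.array([np.sin(th)*np.cos(ph),np.sin(th)*np.sin(ph),np.cos(th)]);B=x[2:]
    r=[]
    for s,pt,ps in((.14,(460.2,185.3),(255.3,286.5)),(.215,(479,164.5),(256.2,275))):
        r+=list(proj(T,B+s*u)-pt)+list(proj(S,B+s*u)-ps)
    return r
q=least_squares(f,[.5,-.5,.52,-.27,.012]);print(q.x,np.round(q.fun,1))
E
```

```text
[ 0.57163047 -0.30448411  0.12956584] [ 0.60252688 -0.32234638  0.19183783] 0.07177359787425322 lean 0.5204068730554435
butt [ 0.51136463 -0.26964235  0.00809947]
[ 0.50971443 -0.52833305  0.51225153 -0.26965384  0.00555843] [ 0.3  0.9  0.9  0.5  0.  -0.5 -0.3 -0.4]
```

The fitted lean is 0.51 rad and the butt is on the cup floor, so the skimmer is within limits. The predicted knob pixels, (338,167) top and (344,258) scene, agree with the pictures. Next I'll go above the knob.

```bash
python3 - <<'E'
from h import *
k=np.array([.6195,-.047,.108]);Rt=ori(.037,-90)
print(tomove([.44,-.2,.33],Rt),tomove(k+[0,0,.12],Rt))
E
```

```text
(array([-0.0395,  0.0316, -0.1114]), array([-0.07  ,  0.2605, -0.1577])) (array([-0.0214,  0.251 ,  0.0212]), array([-0.07  ,  0.2605, -0.1577]))
```

```bash
python3 -m handwheel '[[0,-0.04,0.032,-0.111,0,0,0],[0,-0.04,0.032,-0.111,0,0,0],[0,-0.04,0.15,-0.08,-0.07,0.26,-0.158],[0,-0.04,0.15,-0.08,-0.07,0.26,-0.158],[0,-0.021,0.251,0.021,-0.07,0.26,-0.158],[0,-0.021,0.251,0.021,-0.07,0.26,-0.158],[0,-0.021,0.251,0.021,-0.07,0.26,-0.158],[0,-0.021,0.251,0.021,-0.07,0.26,-0.158],[0,-0.021,0.251,0.021,-0.07,0.26,-0.158],[0,-0.021,0.251,0.021,-0.07,0.26,-0.158],[0,-0.021,0.251,0.021,-0.07,0.26,-0.158]]' 30
python3 - <<'E'
from h import *
k=np.array([.6195,-.047,.108]);Rt=ori(.037,-90)
print(tomove(k,Rt),robot.read_state()["q"].round(2))
S=robot.read_camera("scene");save(S,"knob.png",(290,190,410,290),5)
E
```

```text
t: 10.88
tool_pos: [0.6191, -0.047, 0.2303]
orientation: [-0.058, 3.135, -0.003]
force: [0.4, 0.3, -0.2]
opening: 0.0466
gripper_force: 0.0
(array([0.0003, 0.0002, 0.1223]), array([-0.0006,  0.0019, -0.    ])) [-0.16  0.18  1.44 -0.    1.52 -1.77]
```

View pics/knob.png

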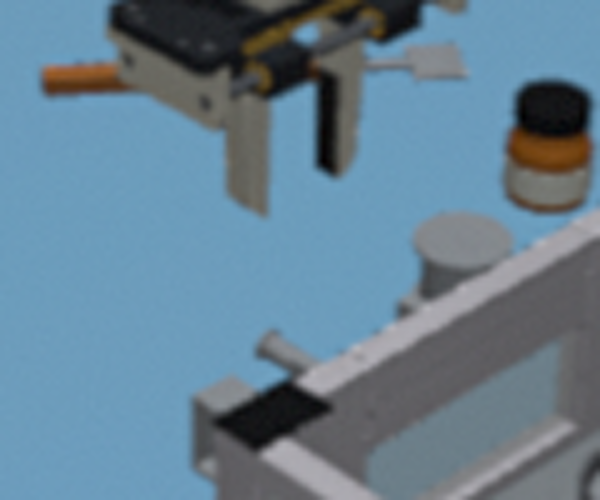

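The open fingers, at (248,205) and (335,170) in the crop, straddle the line of the knob at (285,350). I'll descend and pinch.

```bash
python3 -m handwheel '[[0,0,0,0.06,0,0.002,0],[0,0,0,0.1,0,0.002,0],[0,0,0,0.122,0,0.002,0],[0,0,0,0.122,0,0.002,0],[1,0,0,0.122,0,0.002,0],[1,0,0,0.122,0,0.002,0],[1,0,0,0.122,0,0.002,0],[1,0,0,0.122,0,0.002,0],[1,0,0,0.122,0,0.002,0]]' 30
```

```text
t: 12.05
tool_pos: [0.6198, -0.0467, 0.1067]
orientation: [0.06, -3.137, 0.001]
force: [-0.4, 2.2, 4.2]
opening: 0.0136
gripper_force: 30.0
```

```bash
python3 -m handwheel '[[1,0,0,-0.005,0,0,0],[1,0,0,-0.009,0,0,0],[1,0,0,-0.009,0,0,0],[1,0,0.006,-0.009,0,0,0],[1,0,0.012,-0.009,0,0,0],[1,0,0.02,-0.009,0,0,0],[1,0,0.028,-0.009,0,0,0],[1,0,0.035,-0.009,0,0,0],[1,0,0.035,-0.009,0,0,0],[1,0,0.035,-0.009,0,0,0]]' 30
```

```text
t: 13.3
tool_pos: [0.6181, -0.0117, 0.115]
orientation: [0.06, -3.136, 0.001]
force: [1.2, 1.1, -1.6]
opening: 0.0133
gripper_force: 30.0
```

The bolt is drawn 35 mm with little force. Next I'll work out the arc about the hinge for a 0.38 rad opening.

```bash
python3 - <<'E'
from h import *
h=np.array([.6626,.1427,0]);s=robot.read_state();p=s["tool_pos"];R0=R.from_rotvec(s["orientation"])
for a in(.06,.12,.19,.26,.32,.38):
    Q=R.from_rotvec([0,0,-a]);t=Q.apply(p-h)+h;print(a,tomove(t,Q*R0))
E
```

```text
0.06 (array([0.0091, 0.0033, 0.    ]), array([-0.0001,  0.    ,  0.0191]))
0.12 (array([0.0179, 0.0071, 0.0001]), array([-0.0002,  0.    ,  0.0382]))
0.19 (array([0.0279, 0.0123, 0.0001]), array([-0.0003,  0.    ,  0.0605]))
0.26 (array([0.0375, 0.0181, 0.0002]), array([-0.0004,  0.    ,  0.0828]))
0.32 (array([0.0454, 0.0236, 0.0002]), array([-5.000e-04,  1.000e-04,  1.019e-01]))
0.38 (array([0.053 , 0.0296, 0.0002]), array([-6.00e-04,  1.00e-04,  1.21e-01]))
```

```bash
python3 -m handwheel '[[1,0.009,0.003,0,0,0,0.019],[1,0.018,0.007,0,0,0,0.038],[1,0.028,0.012,0,0,0,0.06],[1,0.037,0.018,0,0,0,0.083],[1,0.045,0.024,0,0,0,0.102],[1,0.053,0.03,0,0,0,0.121],[1,0.053,0.03,0,0,0,0.121],[1,0.053,0.03,0,0,0,0.121],[1,0.053,0.03,0,0,0,0.121],[1,0.053,0.03,0,0,0,0.121],[1,0.053,0.03,0,0,0,0.121],[1,0.053,0.03,0,0,0,0.121]]' 30
python3 - <<'E'
from h import *
S=robot.read_camera("scene");T=robot.read_camera("top")
im=np.hstack([cv2.resize(S["frame"][200:310,230:430],None,fx=2,fy=2.,interpolation=cv2.INTER_CUBIC),cv2.resize(T["frame"][110:220,290:490],None,fx=2,fy=2,interpolation=cv2.INTER_CUBIC)])
cv2.imwrite("pics/end.png",im[:,:,::-1])
for k in("gate_leaf","skimmer","cup"):
  for p in(S,T): print(k,[(round(m["conf"],2),m["rect"]) for m in robot.regions_of(p,k)])
h=np.array([.6626,.1427,.15])
for a in(0,.3,.38,.45):
    f=h+R.from_rotvec([0,0,-a+.037]).apply([0,-.236,0]);print(a,"free edge",proj(S,f),proj(T,f))
E
```

```text
t: 14.8
tool_pos: [0.564, 0.016, 0.1152]
orientation: [-0.534, -3.091, 0.003]
force: [0.7, -1.3, -1.6]
opening: 0.013
gripper_force: 30.0
gate_leaf [(0.63, [326.1, 229.7, 410.3, 297.3])]
gate_leaf [(0.68, [119.7, 129.0, 159.6, 168.4]), (0.38, [351.0, 169.6, 357.3, 181.4])]
skimmer [(0.78, [118.8, 242.3, 203.2, 291.9]), (0.66, [297.9, 202.4, 332.3, 209.0]), (0.52, [251.4, 274.7, 262.0, 301.3]), (0.36, [262.8, 340.2, 308.4, 376.8])]
skimmer [(0.96, [418.5, 351.6, 543.6, 374.6]), (0.89, [150.1, 292.1, 230.9, 350.4]), (0.88, [436.5, 160.7, 485.7, 217.8])]
cup [(0.91, [242.0, 276.7, 270.2, 325.0]), (0.72, [327.3, 224.0, 497.7, 370.7])]
cup [(0.85, [426.1, 192.0, 464.6, 227.8]), (0.72, [120.0, 129.6, 159.3, 171.1])]
0 free edge [348.57662    264.93503669] [360.25068254 137.92664475]
0.3 free edge [332.36595163 251.28384715] [356.9929173  171.23258255]
0.38 free edge [329.40985047 247.39579683] [354.41699749 179.86385008]
0.45 free edge [327.31021909 243.95576235] [351.58967996 187.24254144]
```

View pics/end.png

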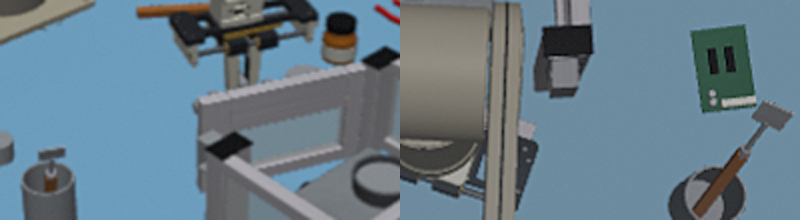

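The gate stands open: its free edge is at (198,102) in the left half, where 0.38 rad predicts it. The skimmer is upright in the cup at (50,180), and the fingers still hold the knob at 30 N. Handing in.

```bash
python3 -c "
from plant import robot
print(robot.close_job())"
```

```text
the job is handed in; nothing more can be done
None
```

The job is handed in, with no verdict returned: the skimmer stands blade up in the cup, leaning about 0.5 rad (limit 0.6), the bolt is drawn about 35 mm, and the gripper is holding the gate open at about 0.38 rad (9 cm).

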